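# Record a put-away instruction at the lab bench

### The arm

A 7-joint arm with a two-finger parallel gripper is mounted at the origin on the work surface. World frame = base frame: x ahead of the robot, y to its left, z up, the work surface at z = 0. Lengths are in m, angles in degrees, forces in N, time in s.
With the tool pointing down it reaches from about 0.425 to 0.875 m from the base axis. Payload 4.7 kg.
Tool frame: the origin (TCP) lies between the finger pads, 19 mm behind the fingertips; this is the grasp point; x points along the fingers, z is the direction in which the jaws open and shut, and the axes are right-handed (so a half turn about x gives the same grasp; the last joint's range is limited). The gripper opens to 87 mm and grips with 3 to 60 N. Pads are 19 mm wide; open, the fingers measure 117 mm over their backs; the gripper's body (75 mm by 190 mm) begins 51 mm behind the grasp point.
Start: joints at [74.49, 18.392, -4.016, 83.108, 1.295, 78.541, -3.26], TCP at [0.183, -0.624, 0.241] pointing down, gripper open.
Joint ranges: [-163.93, 163.93], [-17.29, 119.83], [-79.2, 71.16], [3.27, 140.29], [-89.18, 269.18], [5.43, 117.66], [-154.24, 154.24]. Speed limits (degrees/s): [147.25, 147.25, 180, 180, 180, 180, 180].

### API

Orientations are given as [roll, pitch, yaw] about the fixed x, y, z axes, in that order (R = Rz(yaw) Ry(pitch) Rx(roll)).
In Python, from cell import monitor, read_camera, camera_model, env, regions_of gives the robot as it stands. The module is installed in compiled form; this text tells all that it offers.
- The arm moves only by the tool step_arm, never from a script. Its argument "deltas" is a list of rows, each a list of 5 numbers: the gripper's target within -1 to 1 (fully open at 1, half-way at 0, shut at -1), then the shift along the tool's x, y, z in m, then the turn about the tool's x in degrees. A call has 1 to 12 rows; each row is the pose to reach, as a shift and turn from the pose commanded when the call began, along the tool's axes at that moment; what a row does not reach only later rows make up. A row lasts 1/8 s, in which the tool goes at most 62.5 mm and 10.7 degrees, less where a joint would pass 70% of its speed; a pose out of reach is approached as far as the arm can. A call with a gripper value outside its range is refused whole. The fingers move at their own pace and stop on an object; "newtons" is the grip in N (left out, the last holds). Time passes only in rows, so rows that repeat a pose let the fingers close. It gives the time, the measured TCP pose, the force and the opening at its end, in the units of the state.
- monitor.get_obs(): the state, without advancing time (a new reading comes with each control period).
- read_camera(name): name is "side" or "top" or "wrist"; returns (picture, depth): 420x560x3 uint8, red, green, blue; 420x560 float32, m along the optical axis (not along the pixel's ray), 0 where there is no reading.
- camera_model(name): a dict with "fx", "fy", "cx", "cy" (pixels), "xyz" and "attitude" of the camera in the world. Camera axes: x right, y down, z forward; pixel columns grow to the right and rows downward; lengths in m; the calibration is good to about 2 mm. A picture is of the moment at which its call begins: read the wrist's pose just before it. camera_model takes no time and is no camera call; for the wrist camera it gives the pose at the moment of the call.
- env.sign_off(): hands the job in, once; it reports no verdict.
Trained networks look in the newest picture that a camera, given by its name, has taken for a name from the list of things; names that differ only in an ending like _2 or _b are one class to them, and where a whole thing is asked for, a point or a joint stands for the part that bears it (a point fixed in the world has none). Each returns a list of dicts, best first, with "p" (0 to 1); they miss things now and then, are a little off and sometimes report something else, mostly with a low value. They report only what shows in the picture. A call takes as long as a camera call. They do not tell look-alikes from the thing itself.
- regions_of(camera, thing): "pixels" (420x560 bool, what is visible of it) and "pixel" ([column, row] in pixels, amid what is visible of it).
The state is a dict: "time_s": time; "qpos": joint angles; "joint_velocities": joint speeds; "effort": joint torques, N m; "tool_pos": TCP position; "tool_rot": TCP orientation; "force": force on the tool from outside, world axes, zero at the start; "wrist_torque": the same for the moment, N m; "grip_width": finger opening in m.
Only numpy, scipy, OpenCV 4.12 (cv2) and the standard library are available. Lean on these libraries where they do the work, as an engineer would, in place of code of your own. Each camera call takes 0.05 s, during which the arm holds its last target. There are 200 camera calls.

### The job

Record a short put-away clip for the next shift: press the red record button, then point straight down at the lid of the blue-lidded jar with the fingertips two to three centimetres above its centre and hold still there for about two seconds, and then point in the same way at the empty place in the grey jar rack to show where it belongs. Do not touch, move or lift any jar, do not touch the rack, and do not point at any other jar on the way. Finish with the hand raised well clear, at least 20 cm above the bench.

Things in the scene. Friction and masses are not known exactly. Their poses are not given: they have to be found in the camera images.
- record (a joint): the red record button: 0 when up, grows to 0.006 m when fully down; a spring returns it; fully down takes about 4 N, straight down
- record_top (a point): centre of the top face of the red record button (32 mm diameter, 22 mm above the bench when up, on a round white housing 48 mm in diameter and 12 mm high, fixed to the bench); it is pressed straight down
- blue_jar: closed glass sample jar whose lid is blue, standing on the bench; the one to point at; 55 mm tall, body diameter 50 mm, lid diameter 54 mm (the top 14 mm); about 110 g, loose; origin at the centre of its underside, z up
- white_jar: closed glass sample jar whose lid is white, standing on the bench; leave alone; 55 mm tall, body diameter 50 mm, lid diameter 54 mm (the top 14 mm); about 110 g, loose; origin at the centre of its underside, z up
- orange_jar: closed glass sample jar whose lid is orange, standing on the bench; leave alone; 55 mm tall, body diameter 50 mm, lid diameter 54 mm (the top 14 mm); about 110 g, loose; origin at the centre of its underside, z up
- rack: grey plastic jar rack fixed to the bench, 100 x 300 x 20 mm, with three round places 59 mm in diameter and 10 mm deep in a row along its y axis at -95, 0 and +95 mm; any one of them is empty; origin at the centre of its underside, z up
- yellow_jar: closed glass sample jar whose lid is yellow, standing in a place of the rack, 10 mm above the bench; leave alone; 55 mm tall, body diameter 50 mm, lid diameter 54 mm (the top 14 mm); about 110 g, loose; origin at the centre of its underside, z up
- green_jar: closed glass sample jar whose lid is green, standing in a place of the rack, 10 mm above the bench; leave alone; 55 mm tall, body diameter 50 mm, lid diameter 54 mm (the top 14 mm); about 110 g, loose; origin at the centre of its underside, z up
- empty_place (a point): centre of the mouth of the rack's empty place, level with the rack's top face (20 mm above the bench); a brown cork disc lies at the bottom of the place, 10 mm lower
Things that resemble listed ones, but are neither listed nor needed, are in the scene too. There is more than one size of the part that bears record; the job needs the largest.

How it is judged:
By the outcome, as a careful person would: the job done as asked, in the order asked, and still so for the second after the job is handed in, with the robot touching nothing.
It also fails if it takes over 59 s, if anything falls off the work surface, if the arm or the gripper's body presses on something with over 40 N, if the wrist force passes 120 N, or if a joint passes its speed limit or range.

## Working session

There is one attempt and no reset: what is moved stays moved. The work goes in short steps, Python scripts to look and compute and a tool call to move; the robot and the scene stay as the last step left them, time stands still between calls to the robot, and variables do not carry over. Pictures are saved under pics/ and viewed, about 8 in all and at most 12, crops included, and the job is handed in when it is done.

Besides the shell and the picture viewer there is one more tool, called after ">>>" as name(argument=value, ...), one argument or row to a line, values as JSON. step_arm: Moves the arm, as the interface text tells. Its arguments: {"type":"object","properties":{"deltas":{"type":"array"},"newtons":{"type":"number"}},"required":["deltas"]}

```bash
mkdir -p pics
cat > h.py <<'E'
import numpy as np, cv2
from scipy.spatial.transform import Rotation as R
from cell import monitor, read_camera, camera_model, env, regions_of
def cam(n):
    m=camera_model(n); p,d=read_camera(n); return m,p,d
def att(m):
    a=np.array(m["attitude"],float)
    return a if a.shape==(3,3) else R.from_euler('xyz',a,degrees=True).as_matrix()
def world(m,d,mask=None):
    v,u=np.mgrid[0:420,0:560]
    c=np.stack([(u-m["cx"])/m["fx"]*d,(v-m["cy"])/m["fy"]*d,d],-1)
    return c@att(m).T+np.array(m["xyz"])
def save(n,p): cv2.imwrite("pics/"+n+".png",cv2.cvtColor(p,cv2.COLOR_RGB2BGR))
E
python3 - <<'E'
from h import *
o=monitor.get_obs();print(o["time_s"],o["tool_pos"],o["tool_rot"],o["grip_width"])
ps=[]
for n in("top","side"):
    m,p,d=cam(n);print(m);ps.append(p);W=world(m,d)
    for t in("record","blue_jar","white_jar","orange_jar","yellow_jar","green_jar","rack"):
        for r in regions_of(n,t):
            q=W[r["pixels"]&(d>0)]
            if r["p"]>.2 and len(q): print(n,t,round(r["p"],2),r["pixel"],r["pixels"].sum(),np.median(q,0).round(3),np.percentile(q,98,axis=0).round(3),np.percentile(q,2,axis=0).round(3))
    save(n+"0",p)
E
```

```text
0.0 [ 0.18240079 -0.62334204  0.24016243] [-176.54333158   89.89012475  109.77246788] 0.08721300673162342
{'fx': 412.7818282783642, 'fy': 412.7818282783642, 'cx': 280.2969205440804, 'cy': 206.28840100117137, 'xyz': array([ 0.43134669, -0.03306123,  1.01933661]), 'attitude': array([-174.21168327,    1.30625326,  -89.40741725])}
top record 0.66 [296.3, 236.9] 55 [ 0.461 -0.046  0.018] [ 0.47  -0.038  0.022] [ 0.451 -0.055  0.013]
top record 0.49 [257.3, 237.7] 112 [0.455 0.041 0.023] [0.467 0.053 0.026] [0.443 0.029 0.02 ]
top record 0.45 [257.4, 202.6] 70 [0.538 0.046 0.017] [0.548 0.055 0.02 ] [0.528 0.036 0.01 ]
top blue_jar 0.58 [177.0, 165.6] 491 [0.625 0.235 0.056] [0.651 0.264 0.06 ] [0.603 0.215 0.006]
top white_jar 0.85 [149.3, 224.7] 550 [0.482 0.3   0.055] [0.506 0.348 0.059] [0.458 0.28  0.   ]
top orange_jar 0.95 [207.7, 210.4] 444 [0.519 0.155 0.056] [0.543 0.182 0.059] [0.496 0.133 0.013]
top yellow_jar 0.55 [410.4, 192.3] 538 [ 0.566 -0.315  0.065] [ 0.592 -0.294  0.069] [ 0.544 -0.345  0.013]
top green_jar 0.82 [332.4, 178.0] 456 [ 0.588 -0.128  0.065] [ 0.614 -0.105  
[... 663 characters left out ...]
 [136.4, 251.2] 1062 [0.611 0.247 0.047] [0.649 0.267 0.057] [0.601 0.22  0.003]
side white_jar 0.82 [146.8, 313.3] 1532 [0.467 0.311 0.053] [0.502 0.331 0.057] [0.455 0.284 0.003]
side orange_jar 0.77 [209.0, 257.1] 1077 [0.506 0.167 0.048] [0.542 0.185 0.056] [0.493 0.138 0.002]
side yellow_jar 0.84 [352.2, 157.6] 490 [ 0.559 -0.303  0.051] [ 0.588 -0.291  0.066] [ 0.543 -0.337  0.017]
side green_jar 0.72 [292.2, 180.6] 584 [ 0.579 -0.117  0.055] [ 0.613 -0.103  0.066] [ 0.564 -0.149  0.02 ]
side green_jar 0.53 [279.7, 248.6] 183 [0.45  0.047 0.022] [0.466 0.059 0.023] [0.438 0.031 0.014]
side rack 0.8 [319.1, 183.9] 2512 [ 0.554 -0.195  0.019] [ 0.636 -0.072  0.022] [ 0.516 -0.359  0.001]
```

Run:
```python
from h import *
a=cv2.imread("pics/top0.png")[120:280,110:450]; b=cv2.imread("pics/side0.png")[130:350,80:420]
a=cv2.resize(a,None,fx=2,fy=2,interpolation=2);b=cv2.resize(b,None,fx=1.2,fy=1.2,interpolation=2)
c=np.zeros((a.shape[0]+b.shape[0],680,3),np.uint8);c[:a.shape[0]]=a;c[a.shape[0]:,:b.shape[1]]=b
cv2.imwrite("pics/c1.png",c)
```

```text
(no output)
```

View pics/c1.png

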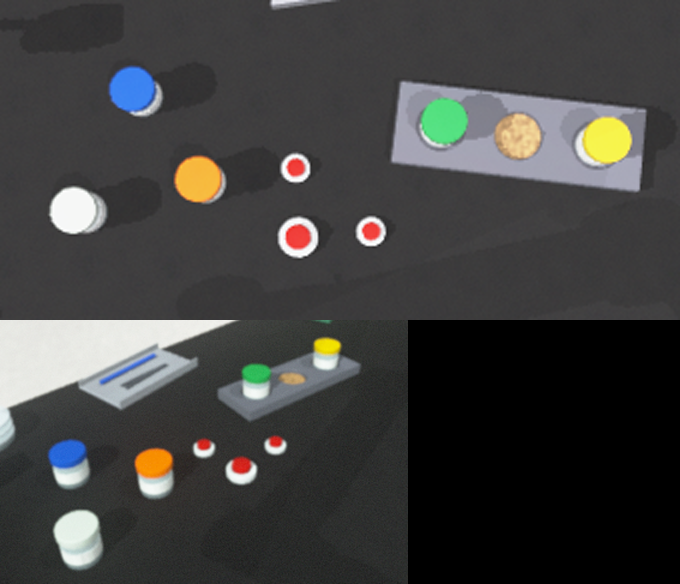

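The record candidates in the top picture are at (257,238), (257,203) and (296,237). The first has the largest red face (about 112 px against 70 and 55, roughly 32 mm) and the largest housing, so that is the one. The crop confirms it. The empty place is the middle one, with the cork showing at about (369,188). Next I refine the centres by colour.

```bash
cat >> h.py <<'E'
def onplane(m,px,z):
    ray=att(m)@np.array([(px[0]-m["cx"])/m["fx"],(px[1]-m["cy"])/m["fy"],1]); c=np.array(m["xyz"])
    return (c+ray*(z-c[2])/ray[2])[:2].round(4)
def blob(p,lo,hi,near,r=30):
    h=cv2.cvtColor(p,cv2.COLOR_RGB2HSV); k=cv2.inRange(h,lo,hi)
    n,l,s,c=cv2.connectedComponentsWithStats(k)
    b=[i for i in range(1,n) if s[i,4]>25 and np.hypot(*(c[i]-near))<r]
    i=min(b,key=lambda i:np.hypot(*(c[i]-near))); return c[i],s[i]
E
python3 - <<'E'
from h import *
m,p,d=cam("top")
for n,lo,hi,near,z in(("rec",(0,120,100),(8,255,255),(257,238),.022),("rec_hi",(168,120,100),(180,255,255),(257,238),.022),("blue",(100,120,80),(130,255,255),(177,165),.055),("green",(50,100,80),(85,255,255),(332,180),.065),("yellow",(24,120,100),(34,255,255),(412,190),.065),("orange",(10,150,100),(22,255,255),(209,210),.055),("cork",(8,40,60),(24,200,255),(369,188),.010)):
    try:
        c,s=blob(p,lo,hi,near);print(n,c.round(1),s,onplane(m,c,z))
    except ValueError: print(n,"none")
o=monitor.get_obs();print(R.from_euler('xyz',o["tool_rot"],degrees=True).as_matrix().round(3))
E
```

```text
rec [258.5 237.9] [253 232  12  12 114] [0.4551 0.0425]
rec_hi none
blue [175.6 164. ] [164 153  24  23 425] [0.6284 0.241 ]
green [331.8 180. ] [321 169  23  23 417] [ 0.5904 -0.1298]
yellow [413.1 189.7] [401 179  25  23 438] [ 0.5691 -0.3177]
orange [208.4 209. ] [197 198  23  23 425] [0.5211 0.1594]
cork [368.5 187.8] [357 177  24  23 431] [ 0.5809 -0.2253]
[[-0.     0.96   0.281]
 [-0.     0.281 -0.96 ]
 [-1.    -0.     0.   ]]
```

>>> step_arm(
  deltas=[
    [-1, 0, 0.04, -0.043, 0],
    [-1, 0, 0.08, -0.086, 0],
    [-1, 0, 0.12, -0.129, 0],
    [-1, 0, 0.16, -0.172, 0],
    [-1, 0, 0.2, -0.215, 0],
    [-1, 0, 0.24, -0.258, 0],
    [-1, 0, 0.28, -0.3, 0],
    [-1, 0, 0.315, -0.34, 0],
    [-1, 0, 0.345, -0.37, 0],
    [-1, 0, 0.376, -0.404, 0],
    [-1, 0, 0.376, -0.404, 0],
  ],
)

```text
time_s: 2.22
tool_pos: [0.4314, -0.1267, 0.2417]
tool_rot: [76.5, 89.9, 3.2]
force: [0.5, -0.9, -0.4]
grip_width: 0.0003
```

```bash
cat >> h.py <<'E'
def go(x,y,z):
    o=monitor.get_obs();M=R.from_euler('xyz',o["tool_rot"],degrees=True).as_matrix()
    print("t",round(o["time_s"],2),"at",np.round(o["tool_pos"],4),"down",M[:,0].round(4),"q",np.round(o["qpos"],0),"F",np.round(o["force"],1),"w",round(o["grip_width"],4))
    print("delta",(M.T@(np.array([x,y,z])-o["tool_pos"])).round(4))
E
python3 -c "
from h import *
go(.455,.0425,.14)"
```

```text
t 2.23 at [ 0.4314 -0.1267  0.2417] down [ 1.2e-03  1.0e-04 -1.0e+00] q [ 48.  -6. -32. 109.  -3.  76. -57.] F [ 0.5 -0.9 -0.4] w 0.0003
delta [ 0.1018  0.0712 -0.1553]
```

>>> step_arm(
  deltas=[
    [-1, 0.02, 0.02, -0.045, 0],
    [-1, 0.04, 0.04, -0.09, 0],
    [-1, 0.07, 0.06, -0.13, 0],
    [-1, 0.102, 0.071, -0.155, 0],
    [-1, 0.102, 0.071, -0.155, 0],
    [-1, 0.102, 0.071, -0.155, 0],
  ],
)

```text
time_s: 2.98
tool_pos: [0.4549, 0.0368, 0.1398]
tool_rot: [19.5, 89.9, -54.2]
force: [1.0, -0.4, 1.2]
grip_width: 0.0006
```

Run:
```python
from h import *
m,p,d=cam("wrist");save("w1",p);go(.455,.0425,.05)
for r in regions_of("wrist","record"): print(round(r["p"],2),r["pixel"],r["pixels"].sum(),onplane(m,r["pixel"],.022))
h=cv2.cvtColor(p,cv2.COLOR_RGB2HSV);k=cv2.inRange(h,(0,120,80),(8,255,255))|cv2.inRange(h,(170,120,80),(180,255,255))
n,l,s,c=cv2.connectedComponentsWithStats(k)
W=world(m,d)
for i in range(1,n):
    if s[i,4]>100:
        q=W[(l==i)&(d>0)];print(c[i],s[i],onplane(m,c[i],.022),np.median(q,0),np.ptp(q,axis=0))
```

```text
t 3.02 at [0.4553 0.0366 0.1401] down [ 1.4e-03 -9.0e-04 -1.0e+00] q [ 38.   1. -46. 115.   1.  64. -82.] F [0.1 0.  0.2] w 0.0008
delta [ 0.0901  0.0013 -0.0059]
0.94 [292.5, 112.9] 602 [0.5387 0.0474]
0.58 [361.1, 222.0] 500 [ 0.468 -0.038]
[293.23509934 113.10264901] [280  99  27  29 604] [0.5387 0.0468] [0.53888303 0.0462872  0.01421442] [0.02204674 0.02224393 0.00481467]
[183.70588235 121.66911765] [168 109  26  22 136] [0.5078 0.1291] [ 0.5049596   0.13443676 -0.00193178] [0.02225705 0.01824214 0.00363934]
[270.26371308 210.06540084] [253 193  35  35 948] [0.4561 0.0421] [0.45550936 0.04190363 0.02014581] [0.0306032  0.03076603 0.01054503]
[364.75       226.43958333] [352 215  26  24 480] [ 0.465  -0.0426] [ 0.46289371 -0.04573278  0.01429602] [0.02207989 0.02232276 0.00834591]
```

View pics/w1.png

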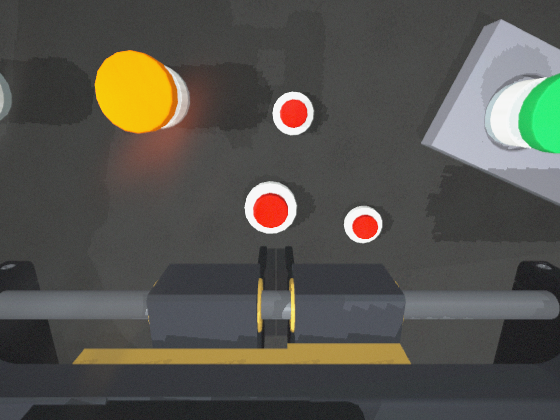

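The picture shows the three buttons. The one at (270,210) is the largest (35 px red, against 27 and 25) and agrees with the earlier fix at (0.4555, 0.042). I'm going down above it.

>>> step_arm(
  deltas=[
    [-1, 0.04, 0.001, -0.005, 0],
    [-1, 0.075, 0.001, -0.005, 0],
    [-1, 0.085, 0.001, -0.005, 0],
    [-1, 0.085, 0.001, -0.005, 0],
    [-1, 0.085, 0.001, -0.005, 0],
  ],
)

```text
time_s: 3.7
tool_pos: [0.4554, 0.043, 0.0557]
tool_rot: [62.3, 89.8, -11.4]
force: [0.4, -0.5, -0.5]
grip_width: 0.0006
```

```bash
python3 -c "
from h import *
go(.4555,.0422,.034)"
```

```text
t 3.7 at [0.4554 0.043  0.0557] down [ 2.6e-03 -5.0e-04 -1.0e+00] q [ 35.  10. -46. 120.   9.  54. -89.] F [ 0.4 -0.5 -0.5] w 0.0006
delta [ 0.0217 -0.0002  0.0008]
```

>>> step_arm(
  deltas=[
    [-1, 0.008, 0, 0.001, 0],
    [-1, 0.014, 0, 0.001, 0],
    [-1, 0.017, 0, 0.001, 0],
    [-1, 0.019, 0, 0.001, 0],
    [-1, 0.021, 0, 0.001, 0],
    [-1, 0.0225, 0, 0.001, 0],
    [-1, 0.0225, 0, 0.001, 0],
    [-1, 0.0225, 0, 0.001, 0],
  ],
)

```text
time_s: 4.7
tool_pos: [0.4548, 0.0422, 0.0345]
tool_rot: [-36.0, 89.8, -109.7]
force: [-10.7, -2.5, 31.9]
grip_width: 0.0004
```

The contact force of 32 N is well over the 4 N needed, and the TCP is at 0.0345, so the button has bottomed out. I'm raising the hand.

>>> step_arm(
  deltas=[
    [-1, -0.02, 0, 0, 0],
    [-1, -0.06, 0, 0, 0],
    [-1, -0.11, 0, 0, 0],
    [-1, -0.16, 0, 0, 0],
    [-1, -0.2, 0, 0, 0],
    [-1, -0.2, 0, 0, 0],
    [-1, -0.2, 0, 0, 0],
  ],
)

```text
time_s: 5.58
tool_pos: [0.4537, 0.0424, 0.2307]
tool_rot: [-102.7, 89.9, -176.4]
force: [0.4, -0.0, 0.6]
grip_width: 0.0004
```

```bash
python3 -c "
from h import *
go(.64,.09,.235)
go(.6284,.238,.235)"
```

```text
t 5.58 at [0.4537 0.0424 0.2307] down [-1.5e-03 -1.0e-04 -1.0e+00] q [ 40.  -5. -46. 109.  -4.  75. -78.] F [ 0.4 -0.   0.6] w 0.0004
delta [-0.0046  0.1922  0.0067]
t 5.58 at [0.4537 0.0424 0.2307] down [-1.5e-03 -1.0e-04 -1.0e+00] q [ 40.  -5. -46. 109.  -4.  75. -78.] F [ 0.4 -0.   0.6] w 0.0004
delta [-0.0046  0.2226 -0.1386]
```

>>> step_arm(
  deltas=[
    [-1, 0, 0.05, 0.002, 0],
    [-1, 0, 0.1, 0.004, 0],
    [-1, 0, 0.15, 0.006, 0],
    [-1, 0, 0.192, 0.006, 0],
    [-1, 0, 0.2, -0.03, 0],
    [-1, 0, 0.21, -0.075, 0],
    [-1, 0, 0.218, -0.12, 0],
    [-1, 0, 0.222, -0.138, 0],
    [-1, 0, 0.222, -0.138, 0],
    [-1, 0, 0.222, -0.138, 0],
    [-1, 0, 0.222, -0.138, 0],
  ],
)

```text
time_s: 6.95
tool_pos: [0.6295, 0.2346, 0.2315]
tool_rot: [-12.9, 89.9, -86.8]
force: [0.1, -0.2, 0.0]
grip_width: -0.0001
```

Run:
```python
from h import *
m,p,d=cam("wrist");save("w2",p)
c,s=blob(p,(100,120,60),(130,255,255),(280,210),250);xy=onplane(m,c,.055);print(c,s,xy)
k=cv2.inRange(cv2.cvtColor(p,cv2.COLOR_RGB2HSV),(100,120,60),(130,255,255))>0
q=world(m,d)[k&(d>0)];q=q[q[:,2]>.05];print(len(q),(q.max(0)+q.min(0))/2,np.ptp(q,axis=0))
go(*xy,.099)
```

```text
[270.07492507 194.95004995] [ 245  170   51   51 2002] [0.6292 0.2405]
1928 [0.62784782 0.24027135 0.05287196] [0.05304186 0.05312133 0.00570929]
t 7.0 at [0.6294 0.235  0.2316] down [ 1.e-04 -1.e-03 -1.e+00] q [  12.   29.  -49.   79.   22.   82. -111.] F [-0.8 -0.  -0.9] w 0.0008
delta [ 0.1326  0.0013 -0.0055]
```

View pics/w2.png

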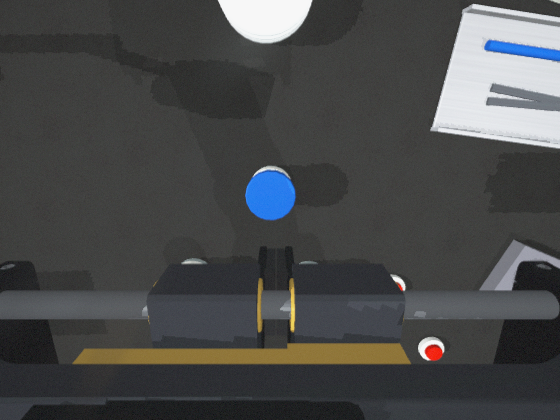

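The blue lid is at pixel (270,195), with its centre at (0.6285, 0.2405). Nothing else is near it; a white object sits about 12 cm further out. Going down over the lid.

>>> step_arm(
  deltas=[
    [-1, 0.04, 0, -0.004, 0],
    [-1, 0.08, 0.0005, -0.004, 0],
    [-1, 0.11, 0.0005, -0.004, 0],
    [-1, 0.125, 0.0005, -0.004, 0],
    [-1, 0.132, 0.0005, -0.004, 0],
    [-1, 0.132, 0.0005, -0.004, 0],
    [-1, 0.132, 0.0005, -0.004, 0],
  ],
)

```text
time_s: 7.88
tool_pos: [0.6287, 0.2415, 0.1011]
tool_rot: [92.0, 89.9, 18.3]
force: [0.2, 0.1, 1.3]
grip_width: 0.0004
```

```bash
python3 -c "
from h import *
go(.6285,.2405,.099)"
```

```text
t 7.88 at [0.6287 0.2415 0.1011] down [ 2.e-03  7.e-04 -1.e+00] q [  10.   35.  -47.   87.   26.   69. -114.] F [0.2 0.1 1.3] w 0.0004
delta [ 0.0021 -0.0005  0.0009]
```

>>> step_arm(
  deltas=[
    [-1, 0.002, 0, 0.001, 0],
    [-1, 0.002, 0, 0.001, 0],
    [-1, 0.002, 0, 0.001, 0],
    [-1, 0.002, 0, 0.001, 0],
    [-1, 0.002, 0, 0.001, 0],
    [-1, 0.002, 0, 0.001, 0],
    [-1, 0.002, 0, 0.001, 0],
    [-1, 0.002, 0, 0.001, 0],
    [-1, 0.002, 0, 0.001, 0],
    [-1, 0.002, 0, 0.001, 0],
    [-1, 0.002, 0, 0.001, 0],
    [-1, 0.002, 0, 0.001, 0],
  ],
)

```text
time_s: 9.38
tool_pos: [0.6283, 0.2401, 0.0977]
tool_rot: [-25.1, 90.0, -98.8]
force: [-0.3, 0.4, -0.3]
grip_width: 0.0
```

>>> step_arm(
  deltas=[
    [-1, 0, 0, 0, 0],
    [-1, 0, 0, 0, 0],
    [-1, 0, 0, 0, 0],
    [-1, 0, 0, 0, 0],
    [-1, 0, 0, 0, 0],
    [-1, 0, 0, 0, 0],
    [-1, 0, 0, 0, 0],
  ],
)

```text
time_s: 10.25
tool_pos: [0.6283, 0.2402, 0.0977]
tool_rot: [21.8, 90.0, -51.8]
force: [-0.4, 0.4, -0.7]
grip_width: 0.0003
```

>>> step_arm(
  deltas=[
    [-1, -0.03, 0, 0, 0],
    [-1, -0.08, 0, 0, 0],
    [-1, -0.13, 0, 0, 0],
    [-1, -0.15, 0, 0, 0],
    [-1, -0.15, 0, 0, 0],
  ],
)

```text
time_s: 10.88
tool_pos: [0.6287, 0.2406, 0.2488]
tool_rot: [89.2, 89.9, 15.5]
force: [0.2, -0.4, -1.2]
grip_width: 0.0004
```

```bash
python3 -c "
from h import *
go(.68,.10,.25)
go(.70,-.15,.25)
go(.68,-.224,.25)
go(.58,-.224,.23)"
```

```text
t 10.88 at [0.6287 0.2406 0.2488] down [ 2.2e-03  6.0e-04 -1.0e+00] q [  11.   29.  -50.   78.   22.   83. -111.] F [ 0.2 -0.4 -1.2] w 0.0004
delta [-0.0011  0.0097  0.1494]
t 10.88 at [0.6287 0.2406 0.2488] down [ 2.2e-03  6.0e-04 -1.0e+00] q [  11.   29.  -50.   78.   22.   83. -111.] F [ 0.2 -0.4 -1.2] w 0.0004
delta [-0.0012 -0.0414  0.3949]
t 10.88 at [0.6287 0.2406 0.2488] down [ 2.2e-03  6.0e-04 -1.0e+00] q [  11.   29.  -50.   78.   22.   83. -111.] F [ 0.2 -0.4 -1.2] w 0.0004
delta [-0.0013 -0.0814  0.4603]
t 10.88 at [0.6287 0.2406 0.2488] down [ 2.2e-03  6.0e-04 -1.0e+00] q [  11.   29.  -50.   78.   22.   83. -111.] F [ 0.2 -0.4 -1.2] w 0.0004
delta [ 0.0184 -0.1774  0.4322]
```

>>> step_arm(
  deltas=[
    [-1, 0, 0.003, 0.05, 0],
    [-1, 0, 0.006, 0.1, 0],
    [-1, 0, 0.01, 0.15, 0],
    [-1, 0, 0, 0.2, 0],
    [-1, 0, -0.01, 0.25, 0],
    [-1, 0, -0.02, 0.3, 0],
    [-1, 0, -0.031, 0.35, 0],
    [-1, 0, -0.041, 0.395, 0],
    [-1, 0, -0.081, 0.43, 0],
    [-1, 0, -0.081, 0.46, 0],
    [-1, 0, -0.13, 0.445, 0],
    [-1, 0, -0.177, 0.432, 0],
  ],
)

```text
time_s: 12.38
tool_pos: [0.5775, -0.2244, 0.2435]
tool_rot: [-147.2, 89.6, 139.0]
force: [0.2, -0.0, 1.3]
grip_width: 0.0004
```

>>> step_arm(
  deltas=[
    [-1, 0, 0, 0, 0],
    [-1, 0, 0, 0, 0],
    [-1, 0, 0, 0, 0],
  ],
)

```text
time_s: 12.75
tool_pos: [0.5807, -0.2237, 0.2472]
tool_rot: [155.4, 89.9, 81.8]
force: [0.4, 1.2, 0.2]
grip_width: 0.0006
```

Run:
```python
from h import *
m,p,d=cam("wrist");save("w3",p);W=world(m,d)
k=cv2.inRange(cv2.cvtColor(p,cv2.COLOR_RGB2HSV),(8,40,60),(24,200,255))>0
k&=(np.hypot(W[...,0]-.58,W[...,1]+.224)<.05)&(d>0)
q=W[k];print(k.sum(),q.mean(0),(q.max(0)+q.min(0))/2,np.ptp(q,axis=0))
go(.58,-.224,.064)
```

```text
7501 [ 0.599103   -0.21586602  0.26698994] [ 0.58806488 -0.21477085  0.16893997] [0.0740806  0.07902197 0.32471066]
t 12.8 at [ 0.5807 -0.2236  0.2473] down [ 3.0e-04  1.1e-03 -1.0e+00] q [ 55.  21. -47.  86.  15.  80. -66.] F [0.9 0.6 0.6] w 0.0001
delta [ 0.1833 -0.0009  0.0004]
```

View pics/w3.png

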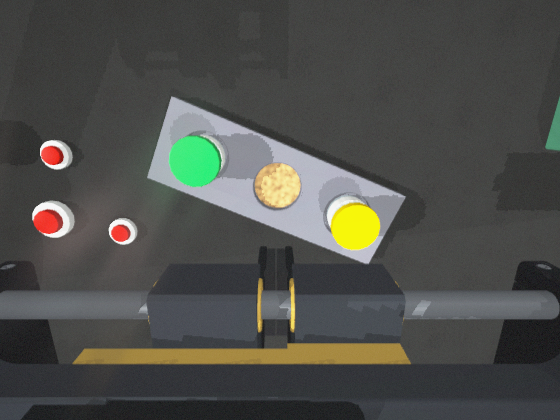

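Run:
```python
from h import *
p=cv2.imread("pics/w3.png")[...,::-1].copy();m=camera_model("wrist")
c,s=blob(p,(8,40,60),(24,200,255),(277,186),20);print(c,s,onplane(m,c,.010))
c,s=blob(p,(50,100,60),(85,255,255),(195,161),20);g=onplane(m,c,.065)
c,s=blob(p,(24,120,60),(34,255,255),(355,227),20);y=onplane(m,c,.065);print(g,y,(g+y)/2)
```

```text
[275.91568915 184.36730205] [ 255  163   46   45 1364] [ 0.5805 -0.2237]
[ 0.592  -0.1321] [ 0.5718 -0.3173] [ 0.5819 -0.2247]
```

The cork is at pixel (277,186), which gives (0.5805, -0.224), and the hand is already above it. Going straight down to 25 mm above the mouth, then holding.

>>> step_arm(
  deltas=[
    [-1, 0.04, 0, 0, 0],
    [-1, 0.09, 0, 0, 0],
    [-1, 0.13, 0, 0, 0],
    [-1, 0.16, 0, 0, 0],
    [-1, 0.175, 0, 0, 0],
    [-1, 0.182, 0, 0, 0],
    [-1, 0.182, 0, 0, 0],
    [-1, 0.182, 0, 0, 0],
    [-1, 0.182, 0, 0, 0],
  ],
)

```text
time_s: 13.92
tool_pos: [0.5804, -0.2245, 0.0668]
tool_rot: [40.6, 89.9, -33.1]
force: [-0.2, 0.2, 0.2]
grip_width: 0.0004
```

>>> step_arm(
  deltas=[
    [-1, 0, 0, 0, 0],
    [-1, 0, 0, 0, 0],
    [-1, 0, 0, 0, 0],
    [-1, 0, 0, 0, 0],
    [-1, 0, 0, 0, 0],
    [-1, 0, 0, 0, 0],
    [-1, 0, 0, 0, 0],
    [-1, 0, 0, 0, 0],
    [-1, 0, 0, 0, 0],
  ],
)

```text
time_s: 15.05
tool_pos: [0.5798, -0.2241, 0.0657]
tool_rot: [-21.4, 90.0, -95.1]
force: [1.4, -0.0, 0.2]
grip_width: 0.0005
```

>>> step_arm(
  deltas=[
    [-1, 0.0015, 0, 0, 0],
    [-1, 0.0015, 0, 0, 0],
    [-1, 0.0015, 0, 0, 0],
    [-1, 0.0015, 0, 0, 0],
    [-1, 0.0015, 0, 0, 0],
    [-1, 0.0015, 0, 0, 0],
    [-1, 0.0015, 0, 0, 0],
    [-1, 0.0015, 0, 0, 0],
    [-1, 0.0015, 0, 0, 0],
    [-1, 0.0015, 0, 0, 0],
    [-1, 0.0015, 0, 0, 0],
    [-1, 0.0015, 0, 0, 0],
  ],
)

```text
time_s: 16.55
tool_pos: [0.5798, -0.2242, 0.0643]
tool_rot: [-3.2, 90.0, -76.9]
force: [-0.3, 0.1, -0.1]
grip_width: 0.0005
```

>>> step_arm(
  deltas=[
    [-1, 0, 0, 0, 0],
    [-1, 0, 0, 0, 0],
    [-1, 0, 0, 0, 0],
    [-1, 0, 0, 0, 0],
    [-1, 0, 0, 0, 0],
    [-1, 0, 0, 0, 0],
    [-1, 0, 0, 0, 0],
  ],
)

```text
time_s: 17.42
tool_pos: [0.5798, -0.2242, 0.0643]
tool_rot: [-30.2, 90.0, -103.9]
force: [0.8, -0.7, 0.1]
grip_width: 0.0009
```

>>> step_arm(
  deltas=[
    [-1, -0.03, 0, 0, 0],
    [-1, -0.08, 0, 0, 0],
    [-1, -0.14, 0, 0, 0],
    [-1, -0.19, 0, 0, 0],
    [-1, -0.24, 0, 0, 0],
    [-1, -0.26, 0, 0, 0],
    [-1, -0.26, 0, 0, 0],
    [-1, -0.26, 0, 0, 0],
    [-1, -0.26, 0, 0, 0],
  ],
)

```text
time_s: 18.55
tool_pos: [0.5791, -0.2241, 0.3225]
tool_rot: [-126.9, 89.8, 159.5]
force: [-0.3, -0.4, -0.3]
grip_width: 0.0005
```

Run:
```python
from h import *
go(.58,-.224,.3)
m,p,d=cam("top");save("top9",p);m,q,d=cam("side")
cv2.imwrite("pics/c9.png",np.vstack([cv2.resize(x,(400,300))for x in(p,q)])[...,::-1])
```

```text
t 18.55 at [ 0.5791 -0.2241  0.3225] down [-0.0026  0.001  -1.    ] q [ 55.  19. -47.  79.  14.  88. -65.] F [-0.3 -0.4 -0.3] w 0.0005
delta [0.0225 0.0009 0.0002]
```

View pics/c9.png

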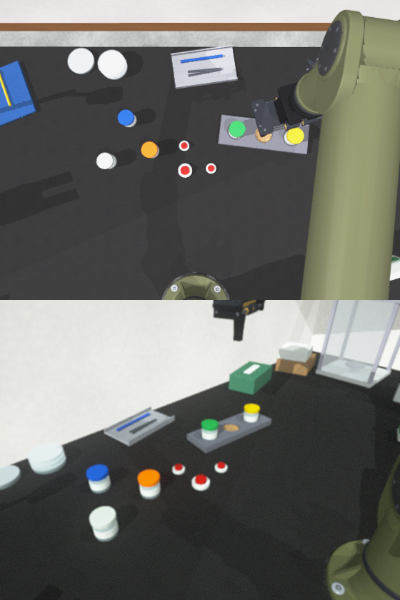

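All the jars are where they were, the button is up, and the hand is clear. Handing in.

```bash
python3 -c "
from h import *
print(env.sign_off())"
```

```text
the job is handed in; nothing more can be done
None
```

The clip is recorded and handed in, after 18.6 s of the 59 s allowed.

- **Record button:** I pressed the largest of the three red buttons until it bottomed out. The TCP was at 34.5 mm and the force about 32 N, well above the 4 N needed.
- **Blue jar:** The closed fingertips pointed straight down about 24 mm above the centre of the blue lid and held still for about 2.3 s.
- **Empty place:** The fingertips then pointed about 25 mm above the rack's middle place, the one with the cork showing, for more than 2 s. I travelled high and went around the orange and green jars on the way.
- **Finish:** The TCP ended at 0.32 m, so the fingertips are about 0.30 m above the bench.

The last pictures showed every jar where it started and the button back up. The final force reading was near zero. The position measurements agreed to about 2 mm, apart from 5–6 mm readings while the arm was still settling, which I corrected before each descent. One depth-based measurement of the cork was spoiled because it picked up parts of the gripper, so I used the pixel-based one instead.

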